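# Gauge a returned carton's height

### The job

Get the carton's height held on the bench height gauge: clear the tape roll out of the gauge's lane onto the bare bench, then slide the small carton in until it sits snug against both the fence and the end stop under the gauge's arm. Loosen the clamp lever, lower the arm gently until its foot just rests on the carton, and push the lever fully back to lock it there. Leave the carton in place and don't disturb the stamp, the label roll or the marker.

Things in the scene. Friction and masses are not known exactly. Their poses are not given: they have to be found in the camera images.
- gauge: Bench height gauge, bolted down. Origin on the bench in the plane of the fence's front face, 60 mm left of the end stop's face; x points away from the robot, y left along the fence, z up. Stock lies on the bare bench on the fence's -x side (the lane). Carton's home: origin at gauge-local (-40, 0) mm, long side along the fence, i.e. in the corner of fence and end stop, under the arm.
- corner (a point): Foot of the inner corner of fence and end stop, on the bench, gauge-local (0, -60) mm, axes as the gauge's. Fence: aluminium rail 34 mm high, 10 mm thick, front face at x = 0, from y = -75 to +290 mm. End stop: block 34 mm high, 10 mm thick, at the fence's right end, out to x = -90 mm.
- column_top (a point): Top centre of the gauge's upright 24 mm square steel column, 278 mm above the bench, behind the fence at gauge-local (30, 0) mm. The carriage slides on it.
- carton: Small taped brown cardboard carton, 81 x 120 x 51 mm (solid body 80 x 120 x 50), about 0.3 kg. Origin at the centre of its underside; its y along the 120 mm side. Starts in front of the fence's left part, turned up to 20 degrees from it. Too wide for most grippers; slides on the bench when pushed low down.
- tape: Roll of clear tape lying flat, a ring 91 mm outside diameter, about 62 mm clear hole, 24 mm high, 0.12 kg. Origin at the centre of its underside. It starts in the lane against or near the fence, between the carton and the gauge's arm.
- stamp: Hand stamp standing upright with a wooden knob, 28 x 52 x 72 mm, origin at the centre of its underside. Bystander in front of the gauge.
- roll: White label roll standing on end, 66 mm diameter, 58 mm high, origin at the centre of its underside. Bystander to the right of the end stop.
- marker: Felt marker lying on the bench, 18 x 136 x 19 mm, long along its y, origin at the centre of its underside. Bystander in front of the gauge.
- foot (a point): Centre of the flat underside of the gauge's round foot (34 mm diameter), at gauge-local (-45, 0) mm. Above it runs the arm, an aluminium bar 26 mm wide from the column to gauge-local x = -79 mm, 14 to 30 mm above this point. Axes as the gauge's.
- thumb_pad (a point): Centre of the top of the round black thumb pad (26 mm diameter, 8 mm high) on the arm, at gauge-local (-63, 0) mm, 38 mm above the foot's underside. Press here to lower the arm.
- lever_end (a point): Middle of the black grip (45 mm long, 18 mm wide, 26 mm high) at the end of the horizontal clamp lever, 98 mm from the pivot and 30 mm above the foot's underside; the lever rides on the carriage.
- pivot (a point): Clamp lever's pivot, on its vertical axis at the lever's height; on the carriage at the column's right side (gauge-local (30, -28) mm). The lever points from here to lever_end.
- stop (a joint): Height of the carriage in m: 0 = foot's underside 40 mm above the bench, 0.135 = top; so foot height = 0.040 + value. Starts between 0.06 and 0.10. With the clamp loose it stays where it is left and goes down when pressed with about 3 N; clamped it holds 30 N.
- clamp (a joint): Clamp lever's angle in rad, counter-clockwise from above: 0 = fully loose, lever towards the front right (210 degrees from the gauge's x axis); 1.35 = fully locked at its end stop, lever pointing right and slightly back (287 degrees). The cam bites from about 0.3 and holds firmly over 0.9; swinging takes up to about 8 N at the grip; it stays where left. Starts locked.

How it is judged:
By the outcome, as a careful person would: the job done as asked, in the order asked, and still so for the second after the job is handed in, with the robot touching nothing.
It also fails if it takes over 72 s, if anything falls off the work surface, if the arm or the gripper's body presses on something with over 40 N, if the wrist force passes 120 N, or if a joint passes its speed limit or range.

### The arm

A 7-joint arm with a two-finger parallel gripper is mounted at the origin on a cart in front of the work surface, level with it; the furniture and walls round the work are solid. World frame = base frame: x ahead of the robot, y to its left, z up, the work surface at z = 0. Lengths are in m, angles in rad, forces in N, time in s.
With the tool pointing down it reaches from about 0.4 to 0.925 m from the base axis. Payload 5.6 kg.
Tool frame: the origin (TCP) lies midway between the tips of the shut fingers; the grasp point (between the pads) lies 19 mm behind it (bot.tcp_to_grasp is the distance from the TCP to the grasp point, in m); z points along the fingers, y is the line along which they close (so a half turn about z gives the same grasp; the last joint's range is limited). The gripper opens to 85 mm and grips with 20 to 120 N. Pads are 22 mm wide; open, the fingers measure 114 mm over their backs; the gripper's body (76 mm by 85 mm) begins 54 mm behind the grasp point. The pads swing forward as they close: fully open they stand 13 mm farther back than shut.
Start: joints at [1.063, 0.468, -0.012, 1.603, 0.006, 1.071, -0.056], TCP at [0.291, -0.581, 0.231] pointing down, gripper open.
Joint ranges: [-2.53, 2.53], [-0.31, 2.02], [-1.57, 1.55], [0.28, 2.44], [-1.29, 4.43], [0.15, 1.84], [-2.92, 2.92]. Speed limits (rad/s): [2.57, 2.57, 3.14, 3.14, 3.14, 3.14, 3.14].

### API

Orientations are given as a unit quaternion [x, y, z, w].
In Python, from rig import get_obs, eyes, ticket, finder, bot gives the robot as it stands. The module is installed in compiled form; this text tells all that it offers.
- The arm moves only by the tool step_arm, never from a script. Its argument "series" is a list of rows, each a list of 3 entries, a list of its own where there are three numbers: the turn, a rotation vector about the tool's x, y, z as a fraction of full scale, then the shift along the tool's x, y, z as a fraction of full scale, then the closure, from 0 (fully open) to 1 (shut). A call has 1 to 12 rows; each row shifts and turns the commanded pose from where the row before left it, along the tool's axes as they then stand; what a row does not reach is not made up. Full scale, the value 1, is 25 mm for a shift and 0.1 rad for a turn. A row lasts 1/8 s, in which the tool goes at most 62.5 mm and 10.7 degrees, less where a joint would pass 70% of its speed; a pose out of reach is approached as far as the arm can. A call with a number of a shift or a turn outside -1 to 1 is refused whole. A call with a gripper value outside its range is refused whole. The fingers move at their own pace and stop on an object; "squeeze" is the grip in N (left out, the last holds). Time passes only in rows, so rows that do not move let the fingers close. It gives the time, the measured TCP pose, the force, the opening and the grip force at its end, in the units of the state.
- get_obs(): the state, without advancing time (a new reading comes with each control period).
- eyes.grab_frame(name): name is "scene" or "top"; returns the picture (400x640x3 uint8, blue, green, red); there is no depth.
- eyes.get_calibration(name): a dict with "fx", "fy", "cx", "cy" (pixels), "T" (4x4, takes a point from camera to world coordinates). Camera axes: x right, y up, looking along -z (the intrinsics and any distortion apply to the point x, -y, -z); pixel columns grow to the right and rows downward; lengths in m; the calibration is good to about 2 mm. A picture is of the moment at which its call begins. get_calibration takes no time and is no camera call.
- ticket.sign_off(): hands the job in; it is judged then, once.
Trained networks look in the newest picture that a camera, given by its name, has taken for a name from the list of things; names that differ only in an ending like _2 or _b are one class to them, and where a whole thing is asked for, a point or a joint stands for the part that bears it (a point fixed in the world has none). Each returns a list of dicts, best first, with "conf" (0 to 1); they miss things now and then, are a little off and sometimes report something else, mostly with a low value. They report only what shows in the picture. A call takes as long as a camera call.
- finder.outline_of(camera, thing): "region" (400x640 bool, what is visible of it).
- finder.pinpoint(camera, thing): "xyz" ([x, y, z] in m, in world coordinates, good to about 4 mm: a listed point, or the origin of a listed thing).
The state is a dict: "clock": time; "qpos": joint angles; "dq": joint speeds; "joint_torque": joint torques, N m; "tcp_pos": TCP position; "orientation": TCP orientation; "ft_force": force on the tool from outside, world axes, zero at the start; "ft_torque": the same for the moment, N m; "gripper_width": finger opening in m; "grip_force": force on a finger pad.
Only numpy, scipy, OpenCV 4.12 (cv2) and the standard library are available. Lean on these libraries where they do the work, as an engineer would, in place of code of your own. Each camera call takes 0.05 s, during which the arm holds its last target. There are 200 camera calls.

## Working session

There is one attempt and no reset: what is moved stays moved. The work goes in short steps, Python scripts to look and compute and a tool call to move; the robot and the scene stay as the last step left them, time stands still between calls to the robot, and variables do not carry over. Pictures are saved under pics/ and viewed, at most 10 in all, crops included, and the job is handed in when it is done.

Besides the shell and the picture viewer there is one more tool, called after "Request:" as a command line: name --argument value ..., lists and objects as JSON in quotes. step_arm: Moves the arm, as the interface text tells. Shift numbers are shares of 25 mm and turn numbers shares of 0.1 rad, none past 1 either way. Its arguments: {"type":"object","properties":{"series":{"type":"array"},"squeeze":{"type":"number"}},"required":["series"]}

```bash
mkdir -p pics
cat > h.py <<'E'
from rig import get_obs, eyes, ticket, finder, bot
import numpy as np, cv2
from scipy.spatial.transform import Rotation as R
def find(cam,things):
    for t in things:
        r=finder.pinpoint(cam,t)
        print(cam,t,[(np.round(np.array(d['xyz'])*1000).astype(int).tolist(),round(d['conf'],2)) for d in r[:2]])
def st():
    o=get_obs(); print(round(o['clock'],2),np.round(o['tcp_pos'],4),np.round(R.from_quat(o['orientation']).as_matrix(),3).tolist(),np.round(o['ft_force'],1),np.round(o['qpos'],2),round(o['gripper_width'],4))
E
python3 - <<'E'
from h import *
st()
ims=[]
for c in ['scene','top']:
    im=eyes.grab_frame(c); cv2.imwrite(f'pics/{c}0.png',im)
    find(c,['gauge','corner','column_top','carton','tape','stamp','roll','marker','foot','thumb_pad','lever_end','pivot'])
    k=eyes.get_calibration(c);print(np.round(k['T'],3).tolist(),k['fx'])
E
```

```text
0.0 [ 0.291  -0.5806  0.2303] [[0.894, 0.448, -0.001], [0.448, -0.894, 0.002], [-0.0, -0.002, -1.0]] [-0.9  0.9 -0. ] [ 1.06  0.47 -0.01  1.6   0.01  1.07 -0.06] 0.0854
scene gauge [([596, -29, 0], 0.74)]
scene corner [([607, -87, -2], 0.69), ([667, -146, 171], 0.42)]
scene column_top [([626, -24, 280], 0.76), ([550, -30, 138], 0.47)]
scene carton [([491, 201, 1], 0.61), ([390, 83, 3], 0.49)]
scene tape [([540, 53, -1], 0.94)]
scene stamp [([390, 82, 0], 0.76)]
scene roll [([514, -175, -2], 0.76)]
scene marker [([407, -130, 0], 0.8), ([603, -91, -1], 0.68)]
scene foot [([553, -30, 139], 0.86)]
scene thumb_pad [([538, -34, 173], 0.95)]
scene lever_end [([664, -145, 169], 0.64), ([630, -52, 170], 0.38)]
scene pivot [([634, -50, 167], 0.6)]
[[-0.823, 0.269, -0.501, -0.007], [-0.569, -0.389, 0.725, 0.758], [0.001, 0.881, 0.473, 0.652], [0.0, 0.0, 0.0, 1.0]] 404.6145294777519
top gauge [([598, -26, 1], 0.88)]
top corner [([604, -84, 0], 0.63)]
top column_top [([628, -25, 278], 0.6)]
top carton [([497, 201, -2], 0.6)]
top tape [([541, 52, -2], 0.76)]
top stamp [([391, 87, 3], 0.81), ([665, -142, 172], 0.34)]
top roll [([512, -173, 3], 0.87)]
top marker [([404, -132, 2], 0.93)]
top foot [([559, -35, 139], 0.79)]
top thumb_pad [([532, -30, 177], 0.85)]
top lever_end [([664, -143, 173], 0.69)]
top pivot []
[[0.006, 0.999, -0.051, 0.459], [-1.0, 0.005, -0.027, -0.012], [-0.027, 0.051, 0.998, 1.158], [0.0, 0.0, 0.0, 1.0]] 468.6754847568128
```

View pics/scene0.png

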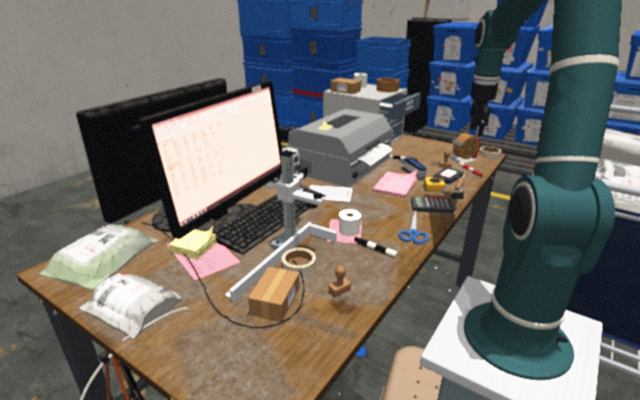

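View pics/top0.png

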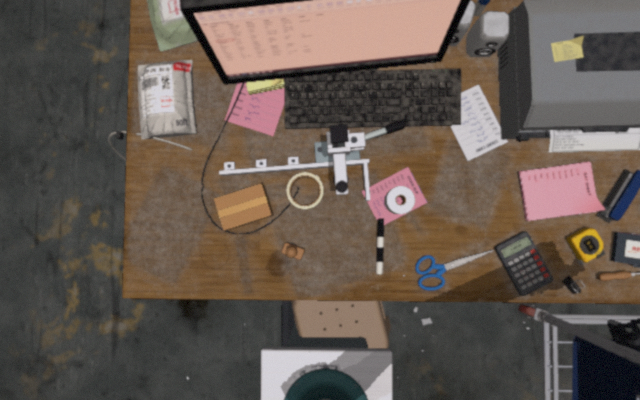

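The scene view shows carton, tape, gauge and bystanders clearly. In the top view, the fence runs from about (220,172) to (368,161), the carton is at (243,207), the tape at (305,191), the stamp at (292,251) and the marker at (380,248). The networks agree on these. Next I'll refine the yaws.

```bash
cat >> h.py <<'E'
def ray(cam,u,v,z):
    k=eyes.get_calibration(cam); T=np.array(k['T'])
    d=T[:3,:3]@np.array([(u-k['cx'])/k['fx'],-(v-k['cy'])/k['fy'],-1.]); return T[:3,3]+d*(z-T[2,3])/d[2]
def proj(cam,p):
    k=eyes.get_calibration(cam); T=np.array(k['T'])
    c=T[:3,:3].T@(np.array(p)-T[:3,3]); return k['fx']*c[0]/-c[2]+k['cx'], k['cy']-k['fy']*c[1]/-c[2]
def rect(cam,thing,z):
    r=finder.outline_of(cam,thing)[0]['region'].astype(np.uint8)
    c,s,a=cv2.minAreaRect(cv2.findNonZero(r)); b=cv2.boxPoints((c,s,a))
    print(thing,np.round([ray(cam,*q,z)[:2]*1000 for q in b]).tolist())
    return b
E
python3 - <<'E'
from h import *
im=eyes.grab_frame('top')
rect('top','carton',.05); rect('top','marker',.019); rect('top','stamp',.0)
b=im[120:270,200:400]; b=cv2.resize(b,(800,600),interpolation=cv2.INTER_CUBIC)
yaw=.075
for yaw,col in((.06,(0,0,255)),(.09,(0,255,0))):
    g=np.array([.597,-.027]);c,s=np.cos(yaw),np.sin(yaw)
    for y in np.linspace(-.06,.29,30):
        p=g+np.array([-s,c])*y; u,v=proj('top',[*p,.034]); cv2.circle(b,(int((u-200)*4),int((v-120)*4)),1,col,-1)
cv2.imwrite('pics/crop1.png',b)
E
```

```text
carton [[517.0, 270.0], [554.0, 151.0], [477.0, 126.0], [439.0, 245.0]]
marker [[471.0, -120.0], [471.0, -137.0], [338.0, -137.0], [338.0, -120.0]]
stamp [[584.0, 101.0], [584.0, 11.0], [495.0, 11.0], [494.0, 100.0]]
```

View pics/crop1.png

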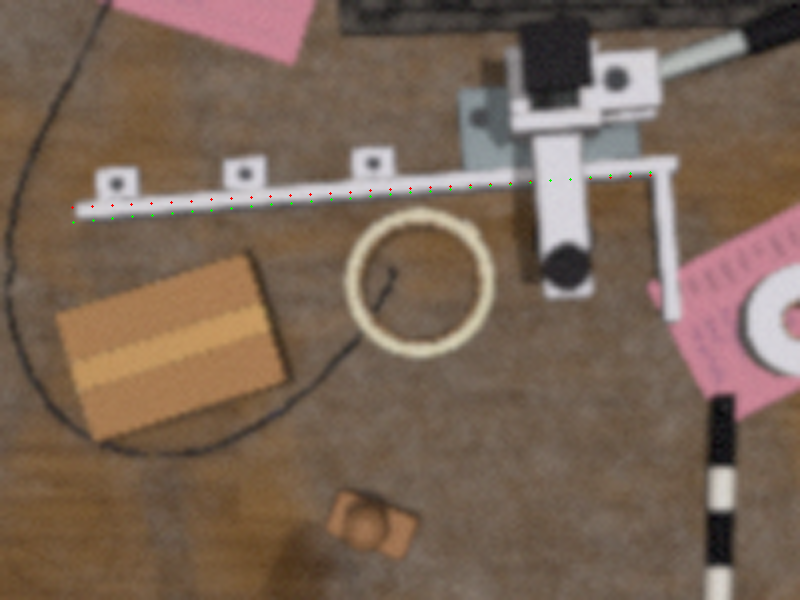

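Request:
step_arm --series '[[[0,0,0.955],[0,0,0],1],[[0,0,0.955],[0,0,0],1],[[0,0,0.955],[0,0,0],1],[[0,0,0.955],[0,0,0],1],[[0,0,0],[0.5,-1,0],1],[[0,0,0],[0.5,-1,0],1],[[0,0,0],[0.5,-1,0],1],[[0,0,0],[0.5,-1,0],1],[[0,0,0],[0.5,-1,0],1],[[0,0,0],[0.5,-1,0],1],[[0,0,0],[0.5,-1,0],1],[[0,0,0],[0.5,-1,0],1]]' --squeeze 40

```text
clock: 3.0
tcp_pos: [0.3748, -0.3727, 0.2315]
orientation: [0.999, 0.041, 0.0, 0.0]
ft_force: [-0.1, 0.6, -0.2]
gripper_width: 0.0001
grip_force: 0.0
```

Request:
step_arm --series '[[[0,0,0],[0.5,-1,0],1],[[0,0,0],[0.5,-1,0],1],[[0,0,0],[0.5,-1,0],1],[[0,0,0],[0.5,-1,0],1],[[0,0,0],[0.5,-1,0],1],[[0,0,0],[0.5,-1,0],1],[[0,0,0],[0.5,-1,0],1],[[0,0,0],[0.5,-1,0],1],[[0,0,0],[0.5,-1,0],1],[[0,0,0],[0.5,-1,0],1],[[0,0,0],[0.5,-1,0],1],[[0,0,0],[0.5,-1,0],1]]'

```text
clock: 4.5
tcp_pos: [0.4995, -0.0613, 0.2315]
orientation: [0.999, 0.041, 0.0, 0.0]
ft_force: [0.1, 0.2, -0.0]
gripper_width: -0.0001
grip_force: 0.0
```

```bash
cat >> h.py <<'E'
def loc():
    o=get_obs(); d=(np.array(o['tcp_pos'])[:2]-[.597,-.027])*1000; M=R.from_quat(o['orientation']).as_matrix()
    print('t',round(o['clock'],2),'local',np.round([d@[.9966,.0819],d@[-.0819,.9966],o['tcp_pos'][2]*1000],1),'yaw_err',round(np.arctan2(M[1,0],M[0,0])-.082,3),'tz',np.round(M[:,2],3),'F',np.round(o['ft_force'],1),'q7',round(o['qpos'][6],2),o['gripper_width'])
E
python3 -c "from h import *; loc(); st()"
```

```text
t 4.5 local [-100.   -26.2  231.5] yaw_err 0.001 tz [ 0. -0. -1.] F [ 0.1  0.2 -0. ] q7 -1.49 -7.512746955650486e-05
4.5 [ 0.4995 -0.0613  0.2315] [[0.997, 0.083, 0.0], [0.083, -0.997, -0.0], [0.0, 0.0, -1.0]] [ 0.1  0.2 -0. ] [ 0.26  0.24 -0.24  1.94  0.07  0.97 -1.49] -0.0001
```

Request:
step_arm --series '[[[0,0,0],[0.41,-0.87,0],1],[[0,0,0],[0.41,-0.87,0],1],[[0,0,0],[0.41,-0.87,0],1],[[0,0,0],[0.41,-0.87,0],1],[[0,0,0],[0.41,-0.87,0],1],[[0,0,0],[0,0,1],1],[[0,0,0],[0,0,1],1],[[0,0,0],[0,0,1],1],[[0,0,0],[0,0,1],1],[[0,0,0],[0,0,1],1],[[0,0,0],[0,0,1],1],[[0,0,0],[0,0,1],1]]'

```text
clock: 6.0
tcp_pos: [0.5415, 0.0505, 0.0556]
orientation: [0.999, 0.041, 0.0, 0.0]
ft_force: [0.9, -0.3, 0.3]
gripper_width: 0.0001
grip_force: 0.0
```

Request:
step_arm --series '[[[0,0,0],[0,0,1],1],[[0,0,0],[0,0,0.9],1],[[0,0,0],[-0.5,0.26,0],1],[[0,0,0],[-0.5,0.26,0],1],[[0,0,0],[-0.6,0.32,0],1],[[0,0,0],[-0.6,0.32,0],1],[[0,0,0],[-0.6,0.32,0],1],[[0,0,0],[-0.6,0.32,0],1],[[0,0,0],[-0.6,0.32,0],1],[[0,0,0],[-0.6,0.32,0],1],[[0,0,0],[-0.6,0.32,0],1],[[0,0,0],[0,0,0],1]]'

```text
clock: 7.5
tcp_pos: [0.4155, -0.03, 0.0086]
orientation: [0.999, 0.041, -0.001, 0.0]
ft_force: [-0.1, -0.6, 1.3]
gripper_width: 0.0001
grip_force: 0.0
```

```bash
python3 -c "
from h import *; loc(); eyes.grab_frame('scene'); find('scene',['tape','carton','stamp']); eyes.grab_frame('top'); find('top',['tape','carton'])"
```

```text
t 7.5 local [-181.1   11.8    8.6] yaw_err -0.001 tz [-0.002 -0.001 -1.   ] F [-0.1 -0.6  1.3] q7 -1.75 5.466416229300419e-05
scene tape [([437, -26, -3], 0.78), ([666, -144, 172], 0.27)]
scene carton [([492, 203, -1], 0.97), ([436, -26, -4], 0.53)]
scene stamp [([391, 84, 1], 0.89), ([552, -32, 141], 0.39)]
top tape [([437, -25, 0], 0.45)]
top carton [([497, 201, -1], 0.93)]
```

Request:
step_arm --series '[[[0,0,0],[0,0,-0.5],1],[[0,0,0],[0,0,-1],1],[[0,0,0],[0,0,-1],1],[[0,0,0],[0,0,-1],1],[[0,0,0],[0,0,-1],1],[[0,0,0],[0.09,-1,0],0],[[0,0,0],[0.09,-1,0],0],[[0,0,0],[0.09,-1,0],0],[[0,0,0],[0.09,-1,0],0],[[0,0,0],[0.09,-1,0],0],[[0,0,0],[0.09,-1,0],0],[[0,0,0],[0.09,-1,0],0]]'

```text
clock: 9.35
tcp_pos: [0.4186, 0.1476, 0.1221]
orientation: [0.999, 0.041, 0.0, 0.0]
ft_force: [-0.0, -0.0, 0.8]
gripper_width: 0.0852
grip_force: 0.0
```

Request:
step_arm --series '[[[0,0,0],[0.09,-1,0],0],[[0,0,0],[0.09,-1,0],0],[[0,0,0],[0,0,0.95],0],[[0,0,0],[0,0,0.95],0],[[0,0,0],[0,0,0.95],0],[[0,0,0],[0,0,0.95],0],[[0,0,0],[0,0,0.85],0],[[0,0,0],[0,0,0],0],[[0,0,0],[0.4,0,0],0],[[0,0,0],[0.4,0,0],0],[[0,0,0],[0.4,0,0],0],[[0,0,0],[0.4,0,0],0]]'

```text
clock: 10.85
tcp_pos: [0.4597, 0.2004, 0.0054]
orientation: [0.999, 0.041, 0.0, -0.0]
ft_force: [-1.8, 0.4, -0.3]
gripper_width: 0.0855
grip_force: 0.6
```

```bash
python3 -c "from h import *; loc()"
```

```text
t 10.85 local [-118.2  237.8    5.4] yaw_err 0.001 tz [ 0.  0. -1.] F [-1.8  0.4 -0.3] q7 -2.27 0.08547635990483873
```

Request:
step_arm --series '[[[0,0,0],[0.24,0,0],0],[[0,0,0],[0.24,0,0],0],[[0,0,0],[0.24,0,0],0],[[0,0,0],[0.12,0,0],0]]'

```text
clock: 11.35
tcp_pos: [0.4801, 0.2018, 0.0049]
orientation: [0.999, 0.041, -0.0, 0.0]
ft_force: [-2.6, -0.8, 0.2]
gripper_width: 0.0853
grip_force: 1.1
```

Request:
step_arm --series '[[[0,0,0],[0.08,0,0],0],[[0,0,0],[0.08,0,0],0]]'

```text
clock: 11.6
tcp_pos: [0.4837, 0.2022, 0.0049]
orientation: [0.999, 0.041, -0.0, 0.0]
ft_force: [-0.9, 0.5, -0.2]
gripper_width: 0.0856
grip_force: 0.6
```

```bash
python3 -c "
from h import *; loc(); im=eyes.grab_frame('top'); find('top',['carton']);cv2.imwrite('pics/crop2.png',cv2.resize(im[120:270,200:400],(800,600),interpolation=cv2.INTER_CUBIC)); eyes.grab_frame('scene'); find('scene',['carton'])"
```

```text
t 11.6 local [-94.1 237.7   4.9] yaw_err 0.001 tz [-0. -0. -1.] F [-0.9  0.5 -0.2] q7 -2.24 0.08560812568333959
top carton [([536, 194, -1], 0.88)]
scene carton [([529, 194, -2], 0.66)]
```

View pics/crop2.png

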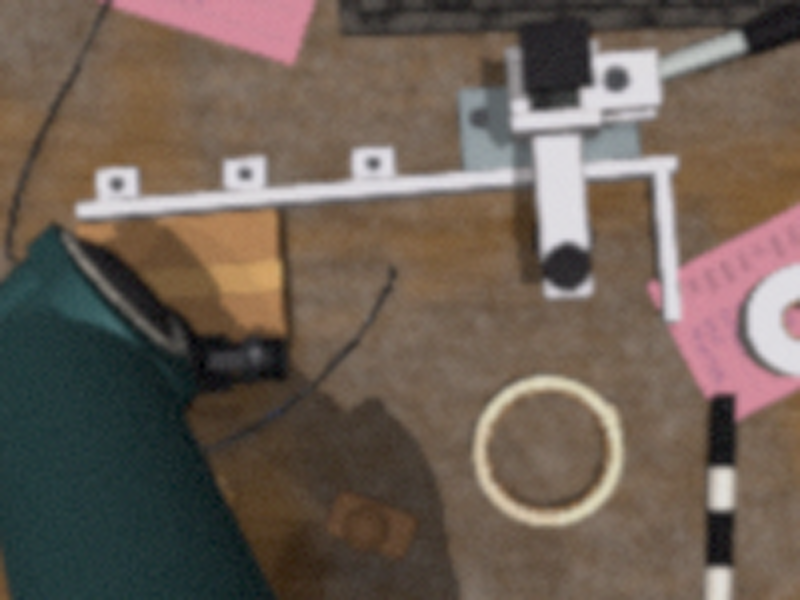

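The crop shows the carton almost at the fence, its right end near (283,275), and the tape well out of the lane at (548,450). I'll press on until contact.

Request:
step_arm --series '[[[0,0,0],[0.08,0,0],0],[[0,0,0],[0.08,0,0],0]]'

```text
clock: 12.05
tcp_pos: [0.4876, 0.2026, 0.005]
orientation: [0.999, 0.041, -0.0, 0.0]
ft_force: [-2.3, 0.7, 1.5]
gripper_width: 0.0848
grip_force: 1.1
```

Request:
step_arm --series '[[[0,0,0],[0.08,0,0],0],[[0,0,0],[0.04,0,0],0]]'

```text
clock: 12.3
tcp_pos: [0.4887, 0.2026, 0.0047]
orientation: [0.999, 0.041, -0.002, 0.001]
ft_force: [-9.0, -0.5, 5.2]
gripper_width: 0.0855
grip_force: 4.3
```

```bash
python3 -c "from h import *; loc()"
```

```text
t 12.3 local [-89.1 237.7   4.7] yaw_err 0.001 tz [-0.004 -0.001 -1.   ] F [-9.  -0.5  5.2] q7 -2.24 0.08554015972672223
```

Request:
step_arm --series '[[[0,0,0],[-0.4,0,0],0],[[0,0,0],[-0.8,0,0],0],[[0,0,0],[0,0,-1],0],[[0,0,0],[0,0,-1],0],[[0,0,0],[0,0,-1],0],[[0,0,0.5],[0,0,-1],0.4]]'

```text
clock: 13.05
tcp_pos: [0.4612, 0.2004, 0.106]
orientation: [1.0, 0.016, 0.001, -0.0]
ft_force: [0.2, -0.2, -0.3]
gripper_width: 0.0696
grip_force: 0.0
```

```bash
python3 -c "
from h import *; loc(); print(get_obs()['qpos']); eyes.grab_frame('top'); rect('top','carton',.05);find('top',['carton']); eyes.grab_frame('scene'); find('scene',['carton'])"
```

```text
t 13.05 local [-116.7  237.7  106. ] yaw_err -0.051 tz [ 0.001  0.001 -1.   ] F [ 0.2 -0.2 -0.3] q7 -2.23 0.06957025133258954
[-0.17369905  0.43366772 -0.36523268  2.03794467  0.23333536  0.70745199
 -2.22565081]
carton [[577.0, 259.0], [586.0, 133.0], [500.0, 126.0], [490.0, 251.0]]
top carton [([544, 196, -3], 0.82)]
scene carton [([535, 197, 1], 0.94)]
```

Request:
step_arm --series '[[[0,0,-1],[0,0,0],0.65],[[0,0,-1],[0,0,0],0.65],[[0,0,-1],[0,0,0],0.65],[[0,0,-1],[0,0,0],0.65],[[0,0,-1],[0,0,0],0.65],[[0,0,-1],[0,0,0],0.65],[[0,0,-1],[0,0,0],0.65],[[0,0,-1],[0,0,0],0.65],[[0,0,-1],[0,0,0],0.65],[[0,0,-1],[0,0,0],0.65],[[0,0,-1],[0,0,0],0.65],[[0,0,-1],[0,0,0],0.65]]'

```text
clock: 14.8
tcp_pos: [0.4601, 0.2001, 0.1038]
orientation: [0.815, 0.58, -0.001, -0.0]
ft_force: [0.0, 0.1, -0.2]
gripper_width: 0.0302
grip_force: 0.0
```

Request:
step_arm --series '[[[0,0,-1],[0,0,0],0.65],[[0,0,-1],[0,0,0],0.65],[[0,0,-1],[0,0,0],0.65],[[0,0,-1],[0,0,0],0.65],[[0,0,-0.2],[0,0,0],0.65],[[0,0,0],[0.8,0.75,0],0.65],[[0,0,0],[0.8,0.75,0],0.65],[[0,0,0],[0.8,0.75,0],0.65],[[0,0,0],[0.8,0.75,0],0.65],[[0,0,0],[0,0,0],0.65]]'

```text
clock: 16.05
tcp_pos: [0.5291, 0.2879, 0.1042]
orientation: [0.677, 0.736, 0.0, -0.001]
ft_force: [-0.0, 0.0, -0.4]
gripper_width: 0.0299
grip_force: 0.0
```

```bash
python3 -c "from h import *; loc()"
```

```text
t 16.05 local [-41.9 319.4 104.2] yaw_err 1.571 tz [-0.001  0.001 -1.   ] F [-0.   0.  -0.4] q7 -0.9 0.029864533132890947
```

Request:
step_arm --series '[[[0,0,0],[0,0,0.96],0.65],[[0,0,0],[0,0,0.96],0.65],[[0,0,0],[0,0,0.96],0.65],[[0,0,0],[0,0,0.96],0.65],[[0,0,0],[-0.5,0,0],0.65],[[0,0,0],[-0.3,0,0],0.65],[[0,0,0],[-0.4,0,0],0.65],[[0,0,0],[-0.5,0,0],0.65],[[0,0,0],[-0.5,0,0],0.65],[[0,0,0],[-0.5,0,0],0.65],[[0,0,0],[-0.5,0,0],0.65],[[0,0,0],[-0.5,0,0],0.65]]'

```text
clock: 17.55
tcp_pos: [0.5367, 0.1931, 0.009]
orientation: [0.678, 0.735, -0.0, -0.0]
ft_force: [-1.0, 2.3, 0.3]
gripper_width: 0.0297
grip_force: 0.0
```

```bash
python3 -c "
from h import *; loc(); im=eyes.grab_frame('top'); find('top',['carton']);cv2.imwrite('pics/crop3.png',cv2.resize(im[120:270,200:400],(800,600),interpolation=cv2.INTER_CUBIC))"
```

```text
t 17.55 local [-42.1 224.3   9. ] yaw_err 1.571 tz [-0. -0. -1.] F [-1.   2.3  0.3] q7 -0.86 0.029664508369215015
top carton [([546, 122, -1], 0.88), ([514, -174, 2], 0.28)]
```

View pics/crop3.png

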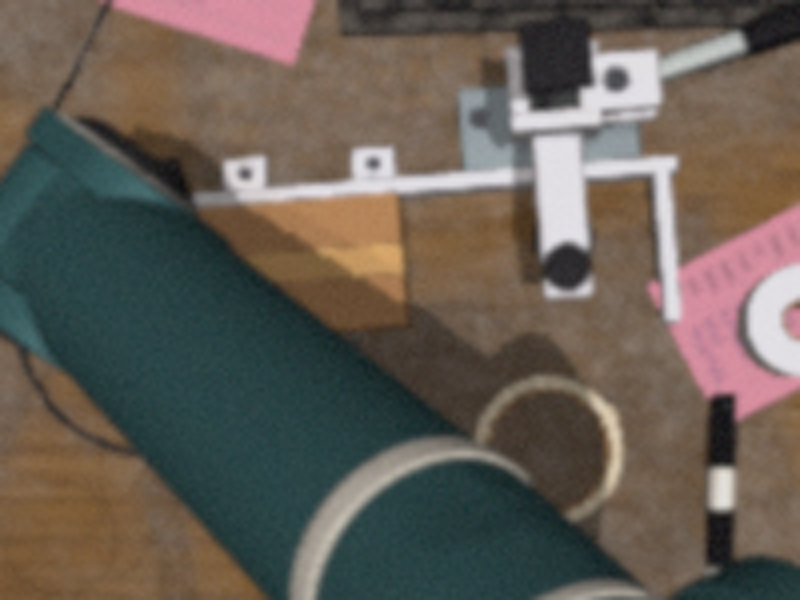

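The carton is sliding flush along the fence: right end at (403,260), nothing else touched.

Request:
step_arm --series '[[[0,0,0],[-0.5,0,0],0.65],[[0,0,0],[-0.5,0,0],0.65],[[0,0,0],[-0.5,0,0],0.65],[[0,0,0],[-0.5,0,0],0.65],[[0,0,0],[-0.5,0,0],0.65],[[0,0,0],[-0.5,0,0],0.65],[[0,0,0],[-0.5,0,0],0.65],[[0,0,0],[-0.5,0,0],0.65],[[0,0,0],[-0.5,0,0],0.65],[[0,0,0],[-0.5,0,0],0.65],[[0,0,0],[-0.4,0,0],0.65],[[0,0,0],[-0.2,0,0],0.65]]'

```text
clock: 19.15
tcp_pos: [0.548, 0.0535, 0.0089]
orientation: [0.678, 0.735, -0.0, 0.0]
ft_force: [-0.5, 2.1, -0.7]
gripper_width: 0.0297
grip_force: 0.0
```

Request:
step_arm --series '[[[0,0,0],[-0.1,0,0],0.65],[[0,0,0],[-0.1,0,0],0.65],[[0,0,0],[-0.1,0,0],0.65]]'

```text
clock: 19.52
tcp_pos: [0.5485, 0.0472, 0.0089]
orientation: [0.677, 0.736, -0.0, -0.0]
ft_force: [0.1, 1.3, -0.5]
gripper_width: 0.0299
grip_force: 0.0
```

```bash
python3 -c "from h import *; loc()"
```

```text
t 19.52 local [-42.2  77.9   8.9] yaw_err 1.571 tz [-0.  0. -1.] F [ 0.1  1.3 -0.5] q7 -0.62 0.029912686259710792
```

Request:
step_arm --series '[[[0,0,0],[-0.1,0,0],0.65],[[0,0,0],[-0.1,0,0],0.65]]'

```text
clock: 19.77
tcp_pos: [0.5491, 0.042, 0.009]
orientation: [0.677, 0.736, -0.0, 0.0]
ft_force: [-0.7, 0.8, 0.4]
gripper_width: 0.0296
grip_force: 0.0
```

Request:
step_arm --series '[[[0,0,0],[-0.08,0,0],0.65],[[0,0,0],[-0.04,0,0],0.65]]'

```text
clock: 20.02
tcp_pos: [0.5494, 0.0412, 0.0093]
orientation: [0.677, 0.736, 0.001, -0.001]
ft_force: [-0.6, 7.1, -0.4]
gripper_width: 0.0297
grip_force: 0.0
```

Request:
step_arm --series '[[[0,0,0],[-0.06,0,0],0.65]]'

```text
clock: 20.15
tcp_pos: [0.5494, 0.0412, 0.0094]
orientation: [0.677, 0.736, 0.002, -0.001]
ft_force: [-1.0, 9.5, 0.4]
gripper_width: 0.03
grip_force: 0.0
```

Request:
step_arm --series '[[[0,0,0],[0.4,0,0],0.65],[[0,0,0],[0.6,0,0],0.65],[[0,0,0],[0,0,-1],0.65],[[0,0,0],[0,0,-1],0.65],[[0,0,0],[0,0,-1],0.65],[[0,0,0],[0,0,-1],0.65],[[0,0,0],[0,0,-1],0.65],[[0,0,0],[0,0,-1],0.65],[[0,0,0],[0,0,-1],0.65],[[0,0,-1],[0,0,-1],0.65],[[0,0,-1],[0,0,-1],0.65],[[0,0,-1],[0,0,-0.5],0.65]]'

```text
clock: 21.65
tcp_pos: [0.5477, 0.0631, 0.248]
orientation: [0.559, 0.829, 0.0, 0.001]
ft_force: [0.6, 0.3, 0.8]
gripper_width: 0.0299
grip_force: 0.0
```

```bash
python3 -c "
from h import *; loc(); im=eyes.grab_frame('top'); find('top',['carton','lever_end','thumb_pad','foot','tape','stamp']);b=cv2.resize(im[130:230,280:400],(800,666),interpolation=cv2.INTER_CUBIC)[:600]
im=eyes.grab_frame('scene'); find('scene',['carton','lever_end','foot','pivot','marker']);c=cv2.resize(im[210:290,240:360],(800,533),interpolation=cv2.INTER_CUBIC)
cv2.imwrite('pics/c4.png',cv2.resize(np.vstack([b,c]),(424,600),interpolation=cv2.INTER_AREA))"
```

```text
t 21.65 local [-41.7  93.8 248. ] yaw_err 1.874 tz [ 0.002 -0.001 -1.   ] F [0.6 0.3 0.8] q7 -0.14 0.029938192350429948
top carton [([563, -34, -1], 0.58)]
top lever_end [([665, -141, 171], 0.55)]
top thumb_pad []
top foot [([556, -31, 139], 0.82)]
top tape []
top stamp []
scene carton [([552, -33, -2], 0.95)]
scene lever_end []
scene foot [([553, -29, 141], 0.79), ([628, -24, 277], 0.53)]
scene pivot []
scene marker [([409, -132, 0], 0.72)]
```

View pics/c4.png

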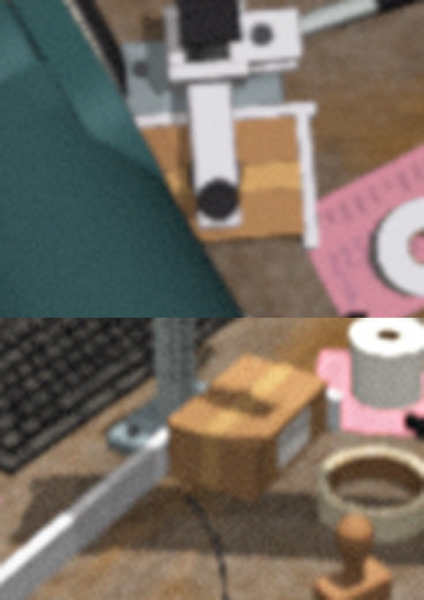

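The top crop shows the carton in the corner, right end against the stop near (305,180). The scene crop shows it standing against the fence end at about (170,440). Next, go round in front of the column to the lever.

Request:
step_arm --series '[[[0,0,0],[-0.866,-0.427,0],0.45],[[0,0,0],[-0.866,-0.427,0],0.45],[[0,0,0],[-0.866,-0.427,0],0.45],[[0,0,0],[-0.866,-0.427,0],0.45],[[0,0,0],[-0.866,-0.427,0],0.45],[[0,0,0],[-0.866,-0.427,0],0.45],[[0,0,0],[-0.866,-0.427,0],0.45],[[0,0,0],[-0.866,-0.427,0],0.45],[[0,0,0],[-0.866,-0.427,0],0.45],[[0,0,0],[0,0,0],0.45]]'

```text
clock: 23.55
tcp_pos: [0.5306, -0.1562, 0.2461]
orientation: [0.562, 0.827, -0.0, -0.0]
ft_force: [0.2, 0.2, -1.0]
gripper_width: 0.0471
grip_force: 0.0
```

Request:
step_arm --series '[[[0,0,0],[-0.265,0.846,0],0.45],[[0,0,0],[-0.265,0.846,0],0.45],[[0,0,0],[-0.265,0.846,0],0.45],[[0,0,0],[-0.265,0.846,0],0.45],[[0,0,0],[-0.265,0.846,0],0.45],[[0,0,0],[-0.265,0.846,0],0.45],[[0,0,0],[0,0,0],0.45]]'

```text
clock: 24.42
tcp_pos: [0.6644, -0.1414, 0.2461]
orientation: [0.559, 0.829, 0.001, -0.0]
ft_force: [-0.5, 0.3, -1.0]
gripper_width: 0.047
grip_force: 0.0
```

```bash
python3 -c "
from h import *; loc(); st()
eyes.grab_frame('scene'); find('scene',['lever_end','pivot'])"
```

```text
t 24.43 local [  57.8 -119.5  246.1] yaw_err 1.873 tz [ 0.     0.002 -1.   ] F [-0.5  0.3 -1. ] q7 0.19 0.04698531476277836
24.43 [ 0.6644 -0.1414  0.2461] [[-0.375, 0.927, 0.0], [0.927, 0.375, 0.002], [0.002, 0.001, -1.0]] [-0.5  0.3 -1. ] [ 0.69  0.65 -0.82  1.47  0.49  1.23  0.19] 0.047
scene lever_end [([389, 83, 1], 0.69), ([664, -143, 168], 0.65)]
scene pivot [([552, -32, 1], 0.58), ([632, -54, 168], 0.57)]
```

Request:
step_arm --series '[[[0,0,0],[0,0,0.9],0.45],[[0,0,0],[0,0,0.9],0.45],[[0,0,0],[0,0,0.9],0.45],[[0,0,0],[0,0,0.9],0.45],[[0,0,1],[0.019,-0.382,0],0.45],[[0,0,1],[0.019,-0.382,0],0.45],[[0,0,1],[0.019,-0.382,0],0.45],[[0,0,1],[0.019,-0.382,0],0.45],[[0,0,1],[0.019,-0.382,0],0.45]]'

```text
clock: 25.7
tcp_pos: [0.6162, -0.1498, 0.1554]
orientation: [0.749, 0.663, 0.0, -0.0]
ft_force: [0.4, 0.7, 0.2]
gripper_width: 0.047
grip_force: 0.2
```

```bash
cat >> h.py <<'E'
def arc():
    loc(); o=get_obs(); d=(np.array(o['tcp_pos'])[:2]-[.597,-.027])*1000
    v=np.array([d@[.9966,.0819],d@[-.0819,.9966]])-[30,-28]
    print('r',round(np.hypot(*v),1),'clamp~',round(np.arctan2(v[1],v[0])+2*np.pi-np.radians(210),3))
E
python3 -c "
from h import *; arc()"
```

```text
t 25.7 local [   9.1 -123.9  155.4] yaw_err 1.368 tz [-0.     0.001 -1.   ] F [0.4 0.7 0.2] q7 -0.29 0.04696155026929517
r 98.2 clamp~ 0.833
```

Request:
step_arm --series '[[[0,0,1],[0.05,-0.382,0],0.45],[[0,0,1],[0.05,-0.382,0],0.45],[[0,0,1],[0.05,-0.382,0],0.45],[[0,0,1],[0.05,-0.382,0],0.45],[[0,0,1],[0.05,-0.382,0],0.45],[[0,0,1],[0.05,-0.382,0],0.45],[[0,0,1],[0.05,-0.382,0],0.45]]'

```text
clock: 26.58
tcp_pos: [0.5597, -0.1157, 0.1556]
orientation: [0.931, 0.366, -0.0, 0.0]
ft_force: [-0.0, -1.1, -0.7]
gripper_width: 0.0467
grip_force: 0.3
```

```bash
python3 -c "
from h import *; arc()
eyes.grab_frame('scene'); find('scene',['lever_end','foot'])
eyes.grab_frame('top'); find('top',['lever_end','foot'])"
```

```text
t 26.57 local [-44.4 -85.3 155.6] yaw_err 0.667 tz [-0. -0. -1.] F [-0.  -1.1 -0.7] q7 -0.95 0.04668568196839519
r 93.9 clamp~ 0.133
scene lever_end [([569, -124, 170], 0.6), ([536, -33, 177], 0.27)]
scene foot [([553, -28, 141], 0.6)]
top lever_end []
top foot [([560, -33, 138], 0.98)]
```

Request:
step_arm --series '[[[0,0,1],[0.01,-0.38,0],0.45],[[0,0,1],[0.01,-0.38,0],0.45],[[0,0,0.5],[0.01,-0.19,0],0.45]]'

```text
clock: 27.25
tcp_pos: [0.546, -0.0966, 0.1563]
orientation: [0.969, 0.248, 0.0, 0.0]
ft_force: [0.7, 1.1, -0.4]
gripper_width: 0.0469
grip_force: 0.2
```

Request:
step_arm --series '[[[0,0,0],[0,-0.1,0],0.45],[[0,0,0],[0,-0.1,0],0.45]]'

```text
clock: 27.5
tcp_pos: [0.545, -0.0951, 0.1566]
orientation: [0.969, 0.249, 0.001, 0.002]
ft_force: [5.9, -8.7, -4.5]
gripper_width: 0.0471
grip_force: 5.5
```

```bash
python3 -c "
from h import *; arc()
eyes.grab_frame('scene'); find('scene',['lever_end','foot'])"
```

```text
t 27.5 local [-57.4 -63.6 156.6] yaw_err 0.421 tz [ 0.003 -0.003 -1.   ] F [ 5.9 -8.7 -4.5] q7 -1.2 0.047143129785777685
r 94.4 clamp~ -0.136
scene lever_end [([552, -107, 170], 0.53)]
scene foot [([556, -30, 140], 0.95)]
```

Request:
step_arm --series '[[[0,0,0],[0,0.4,0],0.45],[[0,0,0],[0,0,-1],0.45],[[0,0,0],[0,0,-1],0.45],[[0,0,0],[0,0,0],1],[[0,0,0],[0.208,-0.704,0],1],[[0,0,0],[0.208,-0.704,0],1],[[0,0,0],[0.208,-0.704,0],1],[[0,0,0],[0.208,-0.704,0],1],[[0,0,0],[0,0,0.4],1],[[0,0,0],[0,0,0.4],1]]'

```text
clock: 28.9
tcp_pos: [0.5326, -0.0297, 0.1857]
orientation: [0.969, 0.249, -0.0, 0.0]
ft_force: [0.4, -0.5, -0.1]
gripper_width: -0.0002
grip_force: 0.0
```

```bash
python3 -c "
from h import *; arc()"
```

```text
t 28.9 local [-64.4   2.5 185.7] yaw_err 0.42 tz [-0.    -0.001 -1.   ] F [ 0.4 -0.5 -0.1] q7 -1.3 -0.00023080085728215827
r 99.2 clamp~ 5.447
```

Request:
step_arm --series '[[[0,0,0],[0,0,0.24],1],[[0,0,0],[0,0,0.24],1],[[0,0,0],[0,0,0.24],1],[[0,0,0],[0,0,0.24],1]]'

```text
clock: 29.4
tcp_pos: [0.5327, -0.0298, 0.1623]
orientation: [0.969, 0.248, -0.0, 0.0]
ft_force: [-0.7, -1.0, 2.7]
gripper_width: 0.0004
grip_force: 1.1
```

Request:
step_arm --series '[[[0,0,0],[0,0,0.24],1],[[0,0,0],[0,0,0.24],1],[[0,0,0],[0,0,0.24],1],[[0,0,0],[0,0,0.24],1],[[0,0,0],[0,0,0.24],1],[[0,0,0],[0,0,0.24],1],[[0,0,0],[0,0,0.24],1],[[0,0,0],[0,0,0.24],1]]'

```text
clock: 30.4
tcp_pos: [0.5329, -0.0292, 0.1142]
orientation: [0.969, 0.249, 0.0, 0.0]
ft_force: [0.1, -1.3, 1.8]
gripper_width: 0.0002
grip_force: 1.1
```

```bash
python3 -c "
from h import *; loc(); eyes.grab_frame('scene'); find('scene',['foot','lever_end','carton'])"
```

```text
t 30.4 local [-64.1   3.1 114.2] yaw_err 0.421 tz [ 0.  0. -1.] F [ 0.1 -1.3  1.8] q7 -1.36 0.00015812019399215766
scene foot [([553, -32, 78], 0.74), ([391, 85, 1], 0.67)]
scene lever_end [([553, -109, 110], 0.67), ([516, -176, -2], 0.17)]
scene carton [([553, -32, 0], 0.91), ([391, 84, 2], 0.5)]
```

Request:
step_arm --series '[[[0,0,0],[0,0,0.2],1],[[0,0,0],[0,0,0.2],1],[[0,0,0],[0,0,0.2],1],[[0,0,0],[0,0,0.2],1],[[0,0,0],[0,0,0.08],1]]'

```text
clock: 31.22
tcp_pos: [0.5326, -0.0291, 0.0921]
orientation: [0.969, 0.249, -0.0, -0.0]
ft_force: [-0.2, 1.2, 1.2]
gripper_width: 0.0001
grip_force: 1.0
```

Request:
step_arm --series '[[[0,0,0],[0,0,0.04],1],[[0,0,0],[0,0,0.03],1]]'

```text
clock: 31.48
tcp_pos: [0.5326, -0.0292, 0.0907]
orientation: [0.969, 0.249, -0.0, -0.0]
ft_force: [-0.9, 0.8, 2.0]
gripper_width: 0.0001
grip_force: 1.0
```

Request:
step_arm --series '[[[0,0,0],[0,0,0.03],1],[[0,0,0],[0,0,0.02],1]]'

```text
clock: 31.72
tcp_pos: [0.5326, -0.0292, 0.0895]
orientation: [0.969, 0.249, -0.0, 0.0]
ft_force: [-0.4, 1.7, 2.1]
gripper_width: 0.0003
grip_force: 1.0
```

Request:
step_arm --series '[[[0,0,0],[0,0,0.03],1]]'

```text
clock: 31.85
tcp_pos: [0.5327, -0.0293, 0.0888]
orientation: [0.969, 0.249, -0.0, 0.0]
ft_force: [-0.6, 0.8, 2.5]
gripper_width: -0.0
grip_force: 1.0
```

Request:
step_arm --series '[[[0,0,0],[0,0,0.03],1]]'

```text
clock: 31.98
tcp_pos: [0.5326, -0.0293, 0.088]
orientation: [0.969, 0.249, -0.0, 0.0]
ft_force: [-2.3, 0.8, 9.3]
gripper_width: 0.0001
grip_force: 4.7
```

Request:
step_arm --series '[[[0,0,0],[0,0,0.03],1]]'

```text
clock: 32.1
tcp_pos: [0.5327, -0.0293, 0.088]
orientation: [0.969, 0.249, -0.0, 0.0]
ft_force: [-4.4, 0.5, 15.7]
gripper_width: -0.0001
grip_force: 7.4
```

Request:
step_arm --series '[[[0,0,0],[0,0,-0.5],1],[[0,0,0],[0,0,-1],1],[[0,0,0],[0,0,-0.8],1],[[0,0,0],[-0.244,0.767,0],0.45],[[0,0,0],[-0.244,0.767,0],0.45],[[0,0,0],[-0.244,0.767,0],0.45],[[0,0,0],[-0.244,0.767,0],0.45],[[0,0,-1],[0,0,0],0.45],[[0,0,0],[0,0,0],0.45]]'

```text
clock: 33.22
tcp_pos: [0.5482, -0.109, 0.1444]
orientation: [0.955, 0.296, -0.0, -0.0]
ft_force: [0.0, 0.7, -0.6]
gripper_width: 0.0469
grip_force: 0.0
```

```bash
python3 -c "
from h import *; arc(); eyes.grab_frame('scene'); find('scene',['foot','lever_end','carton','thumb_pad'])"
```

```text
t 33.23 local [-55.4 -77.8 144.4] yaw_err 0.519 tz [-0.001  0.001 -1.   ] F [ 0.   0.7 -0.6] q7 -1.1 0.046851741615946775
r 98.8 clamp~ 0.004
scene foot [([553, -27, 51], 0.65)]
scene lever_end [([550, -106, 84], 0.82), ([636, -54, 81], 0.56)]
scene carton [([554, -31, 1], 0.97), ([439, -26, -1], 0.57)]
scene thumb_pad [([531, -35, 89], 0.59), ([603, -89, 0], 0.33)]
```

Request:
step_arm --series '[[[0,0,0],[0,0,1],0.45],[[0,0,0],[0,0,1],0.45],[[0,0,0],[0,0,1],0.45],[[0,0,-1],[0.032,0.385,0],0.45],[[0,0,-1],[0.032,0.385,0],0.45],[[0,0,-1],[0.032,0.385,0],0.45],[[0,0,-1],[0.032,0.385,0],0.45],[[0,0,-1],[0.032,0.385,0],0.45]]'

```text
clock: 34.48
tcp_pos: [0.5852, -0.1385, 0.0696]
orientation: [0.851, 0.525, -0.0, -0.0]
ft_force: [-0.7, 0.0, 0.3]
gripper_width: 0.0466
grip_force: 0.3
```

Request:
step_arm --series '[[[0,0,-1],[0.032,0.385,0],0.45],[[0,0,-1],[0.032,0.385,0],0.45],[[0,0,-1],[0.032,0.385,0],0.45],[[0,0,-1],[0.032,0.385,0],0.45],[[0,0,-1],[0.032,0.385,0],0.45]]'

```text
clock: 35.1
tcp_pos: [0.6323, -0.1474, 0.0695]
orientation: [0.695, 0.719, -0.0, -0.0]
ft_force: [-0.1, 0.2, -1.0]
gripper_width: 0.0466
grip_force: 0.3
```

```bash
python3 -c "
from h import *; arc(); eyes.grab_frame('scene'); find('scene',['foot','lever_end'])"
```

```text
t 35.1 local [  25.3 -122.9   69.5] yaw_err 1.523 tz [-0.001 -0.    -1.   ] F [-0.1  0.2 -1. ] q7 -0.24 0.04663695536511101
r 95.0 clamp~ 0.997
scene foot [([556, -29, 53], 0.59)]
scene lever_end [([388, 85, -3], 0.64), ([624, -146, 82], 0.6)]
```

Request:
step_arm --series '[[[0,0,-1],[0.032,0.385,0],0.45],[[0,0,-1],[0.032,0.385,0],0.45],[[0,0,-1],[0.032,0.385,0],0.45],[[0,0,-1],[0.032,0.385,0],0.45]]'

```text
clock: 35.75
tcp_pos: [0.6689, -0.1374, 0.0697]
orientation: [0.539, 0.842, -0.001, -0.0]
ft_force: [-1.6, -0.2, -1.2]
gripper_width: 0.0467
grip_force: 0.3
```

Request:
step_arm --series '[[[0,0,-0.5],[0.02,0.19,0],0.45],[[0,0,-0.3],[0,0.12,0],0.45]]'

```text
clock: 36.0
tcp_pos: [0.6757, -0.1332, 0.0696]
orientation: [0.505, 0.863, -0.0, -0.0]
ft_force: [-1.1, -0.7, -0.3]
gripper_width: 0.0471
grip_force: 0.2
```

Request:
step_arm --series '[[[0,0,0],[0,0.08,0],0.45],[[0,0,0],[0,0.08,0],0.45]]'

```text
clock: 36.25
tcp_pos: [0.6782, -0.1322, 0.0694]
orientation: [0.506, 0.863, -0.001, -0.001]
ft_force: [-5.8, -2.9, 1.6]
gripper_width: 0.0467
grip_force: 3.0
```

```bash
python3 -c "
from h import *; arc(); eyes.grab_frame('scene'); find('scene',['foot','lever_end'])"
```

```text
t 36.25 local [  72.4 -111.5   69.4] yaw_err 1.999 tz [-0.003 -0.002 -1.   ] F [-5.8 -2.9  1.6] q7 0.17 0.04670072835167195
r 93.6 clamp~ 1.517
scene foot [([553, -29, 52], 0.68)]
scene lever_end [([667, -142, 82], 0.38), ([406, -131, 0], 0.2)]
```

Rising; press a bit more to seat it on the end stop.

Request:
step_arm --series '[[[0,0,0],[0,0.08,0],0.45],[[0,0,0],[0,0.04,0],0.45]]'

```text
clock: 36.65
tcp_pos: [0.6787, -0.1321, 0.0691]
orientation: [0.506, 0.863, -0.004, -0.003]
ft_force: [-12.1, -3.8, 6.1]
gripper_width: 0.0469
grip_force: 6.2
```

Request:
step_arm --series '[[[0,0,0],[0,-0.3,0],0.45],[[0,0,0],[0,-0.25,0],0.45],[[0,0,0],[0,0,-1],0.45],[[0,0,0],[0,0,-1],0.45],[[0,0,0],[0,0,-1],0.45],[[0,0,0],[0,0,-1],0.45],[[0,0,0],[0,0,-1],0.45],[[0,0,0],[0,0,-1],0.45],[[0,0,0],[-0.8,-0.4,-1],0.45],[[0,0,0],[-0.8,-0.4,0],0.45],[[0,0,0],[-0.8,-0.4,0],0.45],[[0,0,0],[-0.8,-0.4,0],0.45]]'

```text
clock: 38.15
tcp_pos: [0.6739, -0.2278, 0.2437]
orientation: [0.505, 0.863, -0.0, -0.001]
ft_force: [0.4, -0.2, 0.4]
gripper_width: 0.0467
grip_force: 0.0
```

```bash
python3 -c "
from h import *; arc()
im=eyes.grab_frame('top'); find('top',['carton','foot','lever_end','stamp','roll','marker']);b=cv2.resize(im[140:220,290:410],(800,533),interpolation=cv2.INTER_CUBIC)
im=eyes.grab_frame('scene'); find('scene',['carton','foot','lever_end','stamp','roll','marker','tape']);c=cv2.resize(im[210:290,240:360],(800,533),interpolation=cv2.INTER_CUBIC)
cv2.imwrite('pics/c5.png',cv2.resize(np.vstack([b,c]),(450,600),interpolation=cv2.INTER_AREA))"
```

```text
t 38.15 local [  60.2 -206.4  243.7] yaw_err 2.0 tz [-0.002  0.    -1.   ] F [ 0.4 -0.2  0.4] q7 0.41 0.04671920457864266
r 181.0 clamp~ 1.215
top carton [([560, -30, -1], 0.85)]
top foot []
top lever_end [([666, -140, 82], 0.71), ([402, -132, 2], 0.41)]
top stamp [([389, 85, 4], 0.48)]
top roll [([515, -172, 5], 0.9), ([666, -142, 83], 0.68)]
top marker [([404, -130, 4], 0.92)]
scene carton [([552, -31, 3], 0.61)]
scene foot [([554, -31, 51], 0.77)]
scene lever_end [([670, -143, 83], 0.6)]
scene stamp [([387, 84, 2], 0.73)]
scene roll [([514, -178, -4], 0.71), ([551, -34, 2], 0.53)]
scene marker [([406, -134, 1], 0.81)]
scene tape [([440, -24, -2], 0.82)]
```

View pics/c5.png

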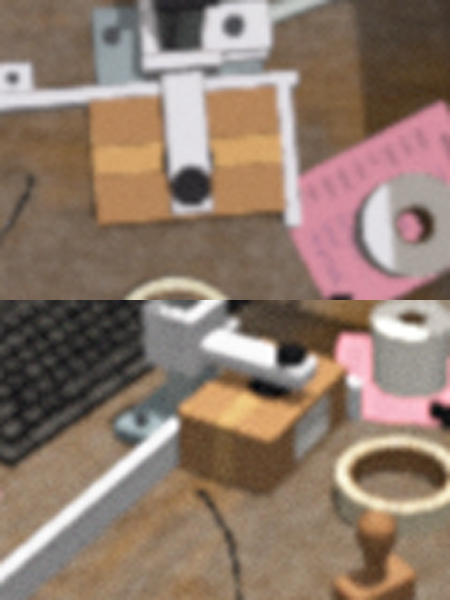

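The carton sits parallel and flush to the fence and end stop, the foot rests on it, and the lever is back at its stop. The stamp, label roll and marker read where they started.

```bash
python3 -c "from h import *; print(ticket.sign_off())"
```

```text
the job is handed in; nothing more can be done
None
```

I handed the job in at about 38 s: the tape roll is clear of the lane, the carton is snug in the corner, the foot rests on it and the lever is fully locked, with the stamp, label roll and marker measured unmoved; no judging result came back.

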